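Find the high corner of a gel levelling table with a touch probe and screw it down

TASK

The gel-plate levelling table is out of level because one of its three screws stands too high. Take the touch probe from its stand, press its sprung tip on the plate beside the front, then the left, then the right screw to find the high one, and hang the probe back in its stand. Then turn the high screw's knob clockwise until the plate is level, leaving the other two screws and the things around the table alone.

Things in the scene. Friction and masses are not known exactly. Their poses are not given: they have to be found in the camera images.
- base: Levelling table: grey base 206 x 216 mm, fixed; over it a loose 8 mm aluminium plate, 206 x 210 mm, lies on collars of three upright screws that pass through it, each with a black knob 10 mm above the plate. Origin: centre of the base's underside, on the bench; x away from the robot, y left, z up. Level, the plate's top is 48 mm up; it tilts as a plane through the collars on the screw axes.
- spot_front (a point): Touch spot beside the front screw: a point fixed to the base at the nominal height of the plate's top (48 mm above the bench; where the high screw lifts the plate, up to 4 mm more). Base-frame x, y in mm: -45, 0. The plate is plain there, clear of the knobs.
- spot_left (a point): Touch spot beside the rear left screw: a point fixed to the base at the nominal height of the plate's top (48 mm above the bench; where the high screw lifts the plate, up to 4 mm more). Base-frame x, y in mm: 50, 45. The plate is plain there, clear of the knobs.
- spot_right (a point): Touch spot beside the rear right screw: a point fixed to the base at the nominal height of the plate's top (48 mm above the bench; where the high screw lifts the plate, up to 4 mm more). Base-frame x, y in mm: 50, -45. The plate is plain there, clear of the knobs.
- screw_front (a point): Axis of the front (nearest the robot) screw at mid-height of its black round knob (37 mm across, from 58 to 90 mm above the bench when right, 2.6 to 4.5 mm more on the high screw). Fixed to the base, which does not show the screw's height; base-frame x, y in mm: -85, 0. Knob: stiff (0.08 N m), stays put; clockwise from above lowers screw and knob, 12 mm a turn (1.91 mm a radian).
- screw_left (a point): Axis of the rear left screw at mid-height of its black round knob (37 mm across, from 58 to 90 mm above the bench when right, 2.6 to 4.5 mm more on the high screw). Fixed to the base, which does not show the screw's height; base-frame x, y in mm: 65, 80. Knob: stiff (0.08 N m), stays put; clockwise from above lowers screw and knob, 12 mm a turn (1.91 mm a radian).
- screw_right (a point): Axis of the rear right screw at mid-height of its black round knob (37 mm across, from 58 to 90 mm above the bench when right, 2.6 to 4.5 mm more on the high screw). Fixed to the base, which does not show the screw's height; base-frame x, y in mm: 65, -80. Knob: stiff (0.08 N m), stays put; clockwise from above lowers screw and knob, 12 mm a turn (1.91 mm a radian).
- screw_a_rise (a joint): Height (m) of screw a, the high one (starts 2.6 to 4.5 mm too high), above its right height; 0 = right, positive = stands too high, noisy. Screws a, b and c are identical and are fitted in a different order each time, so this does not tell at which place (front, left, right) it sits.
- screw_b_rise (a joint): Height (m) of screw b (starts right) above its right height; 0 = right, positive = stands too high, noisy. Screws a, b and c are identical and are fitted in a different order each time, so this does not tell at which place (front, left, right) it sits.
- screw_c_rise (a joint): Height (m) of screw c (starts right) above its right height; 0 = right, positive = stands too high, noisy. Screws a, b and c are identical and are fitted in a different order each time, so this does not tell at which place (front, left, right) it sits.
- probe_handle (a point): Centre of the touch probe's handle: an upright black bar 18 x 18 mm in section (sides along the point's x and y), 66 mm high, free to grasp from above. Below it a round steel collar 36 mm across (underside 37 mm below this point), by which it hangs in the stand, then a shaft under 13 mm across; the tip's end is 117 mm below this point. Whole probe 154 mm, 0.13 kg.
- probe_tip (a point): Lowest point of the probe's sprung ball tip (ball 8 mm across), straight below the handle's centre.
- plunger (a joint): How far the tip is pushed into the probe (m): 0 = out, 0.006 = fully in. Its spring begins to yield at 2 N and gets 1 N stiffer each mm, 8 N fully in.
- stand_hole (a point): Probe stand: grey foot 70 x 80 mm, two steel posts and a black top plate 56 x 78 mm (10 mm thick). This point is the centre of the 22 mm through-hole in the top plate, at its upper face 96 mm above the bench. The hanging probe's collar lies flat on this face, so its handle's centre is 37 mm above this point.
- tip_box: Bystander: tip rack 70 x 124 x 97 mm, loose behind the table. Origin: centre of its underside.
- slide_case: Bystander: flat grey slide box 78 x 100 x 32 mm, loose. Origin: centre of its underside.
- bottle: Bystander: small milky bottle 33 mm across, 83 mm high, loose. Origin: centre of its underside.
Things that resemble listed ones, but are neither listed nor needed, are in the scene too. Leave any pink look-alike of the part that bears probe_handle alone.

How it is judged:
By the outcome, as a careful person would: the job done as asked, in the order asked, and still so for the second after the job is handed in, with the robot touching nothing.
It also fails if it takes over 69 s, if anything falls off the work surface, if the arm or the gripper's body presses on something with over 40 N, if the wrist force passes 120 N, or if a joint passes its speed limit or range.

ROBOT

A 6-joint arm with a two-finger parallel gripper is mounted at the origin on a cart in front of the work surface, level with it; the furniture and walls round the work are solid. World frame = base frame: x ahead of the robot, y to its left, z up, the work surface at z = 0. Lengths are in m, angles in rad, forces in N, time in s.
With the tool pointing down it reaches from about 0.3 to 0.775 m from the base axis. Payload 14.6 kg.
Tool frame: the origin (TCP) lies on the centre line of the jaws, within the pads' length; the fingertips stand 11 mm ahead of it and the grasp point (between the pads) lies 8 mm behind it; y points along the fingers, x is the direction in which the jaws open and shut, and the axes are right-handed (so a half turn about y gives the same grasp; the last joint's range is limited). The gripper opens to 94 mm and grips with 3 to 60 N. Pads are 16 mm wide; open, the fingers measure 119 mm over their backs; the gripper's body (75 mm by 177 mm) begins 78 mm behind the grasp point.
Start: joints at [-0.067, 0.3, 1.521, -0, 1.321, -0.067], TCP at [0.55, -0, 0.216] pointing down, gripper open.
Joint ranges: [-3.03, 3.03], [-0.79, 2.21], [0.23, 2.52], [-1.04, 4.18], [0, 3.07], [-2.55, 2.55]. Speed limits (rad/s): [2.22, 2.22, 2.57, 3.14, 3.14, 3.14].

INTERFACE

Orientations are given as [roll, pitch, yaw] about the fixed x, y, z axes, in that order (R = Rz(yaw) Ry(pitch) Rx(roll)).
In Python, from station import ctrl, imaging gives the robot as it stands. The module is installed in compiled form; this text tells all that it offers.
- The arm moves only by the tool apply_moves, never from a script. Its argument "deltas" is a list of rows, each an object with "dp": the shift along the tool's x, y, z in m, a list of three; "roll": the turn about the tool's y in rad; "grip": the closure, from -1 (fully open) to 1 (shut). In form: [{"dp": [tx, ty, tz], "roll": roll, "grip": grip}, ...]. A call has 1 to 10 rows; each row shifts and turns the commanded pose from where the row before left it, along the tool's axes as they then stand; what a row does not reach is not made up. A row lasts 1/8 s, in which the tool goes at most 62.5 mm and 10.7 degrees, less where a joint would pass 70% of its speed; a pose out of reach is approached as far as the arm can. A call with a gripper value outside its range is refused whole. The fingers move at their own pace and stop on an object; "newtons" is the grip in N (left out, the last holds). Time passes only in rows, so rows that do not move let the fingers close. It gives the time, the measured TCP pose, the force and the opening at its end, in the units of the state.
- ctrl.get_obs(): the state, without advancing time (a new reading comes with each control period).
- imaging.camera(name): name is "scene" or "side" or "wrist"; returns the picture (420x560x3 uint8, blue, green, red); there is no depth.
- imaging.camera_info(name): a dict with "K" (3x3 intrinsics, pixels), "world_from_camera" (4x4, takes a point from camera to world coordinates). Camera axes: x right, y down, z forward; pixel columns grow to the right and rows downward; lengths in m; the calibration is good to about 2 mm. The wrist camera is an equidistant fisheye: a pixel r from the principal point sees the ray r / f radians off the axis. A picture is of the moment at which its call begins: read the wrist's pose just before it. camera_info takes no time and is no camera call; for the wrist camera it gives the pose at the moment of the call.
- ctrl.hand_in(): hands the job in, once; it reports no verdict.
The state is a dict: "time_s": time; "qpos": joint angles; "joint_vel": joint speeds; "tau": joint torques, N m; "ee_pos": TCP position; "eef_rot": TCP orientation; "force": force on the tool from outside, world axes, zero at the start; "moment": the same for the moment, N m; "grip_width": finger opening in m.
Only numpy, scipy, OpenCV 4.12 (cv2) and the standard library are available. Lean on these libraries where they do the work, as an engineer would, in place of code of your own. Each camera call takes 0.05 s, during which the arm holds its last target. There are 200 camera calls.

## Working session

There is one attempt and no reset: what is moved stays moved. The work goes in short steps, Python scripts to look and compute and a tool call to move; the robot and the scene stay as the last step left them, time stands still between calls to the robot, and variables do not carry over. Pictures are saved under pics/ and viewed, about 8 in all and at most 12, crops included, and the job is handed in when it is done.

Besides the shell and the picture viewer there is one more tool, called after "Emit:" by a JSON object that holds its "op" and its "data". apply_moves: Moves the arm, as the interface text tells. Its arguments: {"type":"object","properties":{"deltas":{"type":"array"},"newtons":{"type":"number"}},"required":["deltas"]}

```bash
ls; mkdir -p pics
python3 - <<'E'
from station import ctrl, imaging
import cv2, numpy as np
print(ctrl.get_obs())
ims=[]
for n in ["scene","side","wrist"]:
    i=imaging.camera_info(n); print(n,np.round(np.array(i["K"]),1).tolist(),np.round(np.array(i["world_from_camera"]),4).tolist())
    im=imaging.camera(n); cv2.imwrite(f"pics/{n}0.png",im); ims.append(im)
E
```

```text
pics
{'time_s': 0.0, 'qpos': array([-6.65809150e-02,  3.00467207e-01,  1.52157274e+00, -1.02113073e-05,
        1.32068543e+00, -6.66043745e-02]), 'joint_vel': array([-0.00188087,  0.00094644, -0.00016915, -0.00098877, -0.00024599,
        0.0010972 ]), 'tau': array([-1.53750298e-03, -5.31805658e+01, -3.52735734e+01,  7.07558286e-02,
        2.43994006e-02, -4.79655944e-05]), 'ee_pos': array([5.49756592e-01, 2.12192164e-05, 2.15891982e-01]), 'eef_rot': array([-1.57073081e+00,  1.13087565e-03,  2.60296341e-05]), 'force': array([-0.20379127, -0.03356513, -0.32331231]), 'moment': array([ 0.01448366,  0.00641908, -0.00340912]), 'grip_width': 0.09402369897310359}
scene [[545.9, 0.0, 276.9], [0.0, 545.9, 210.6], [0.0, 0.0, 1.0]] [[0.4952, -0.5898, 0.6379, -0.1675], [-0.8686, -0.3516, 0.3492, -0.6624], [0.0184, -0.727, -0.6864, 0.9448], [0.0, 0.0, 0.0, 1.0]]
side [[546.8, 0.0, 277.5], [0.0, 546.8, 213.4], [0.0, 0.0, 1.0]] [[0.9477, -0.1685, 0.2709, 0.2382], [-0.319, -0.5171, 0.7943, -1.2823], [0.0062, -0.8392, -0.5438, 0.8618], [0.0, 0.0, 0.0, 1.0]]
wrist [[325.2, 0.0, 281.9], [0.0, 325.2, 207.5], [0.0, 0.0, 1.0]] [[1.0, 0.0018, -0.0007, 0.5514], [0.0016, -0.967, -0.2546, 0.0742], [-0.0012, 0.2546, -0.967, 0.3838], [0.0, 0.0, 0.0, 1.0]]
```

View pics/scene0.png

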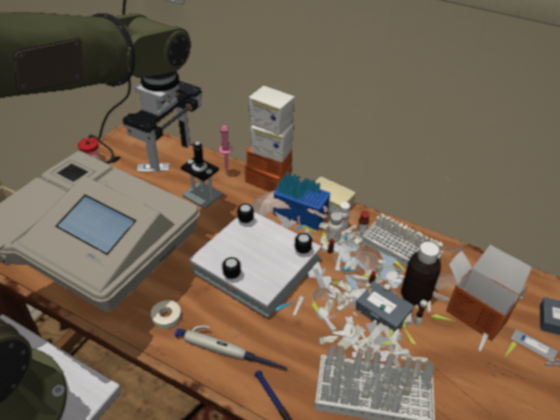

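View pics/side0.png

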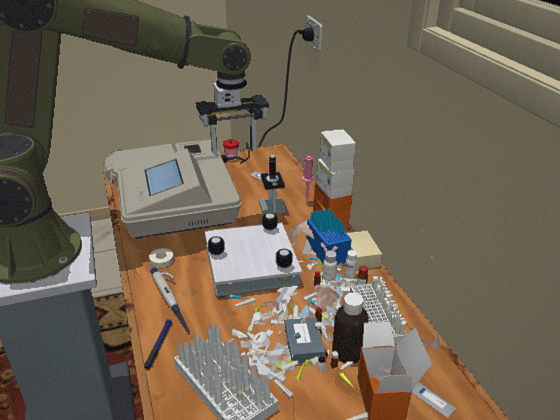

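View pics/wrist0.png

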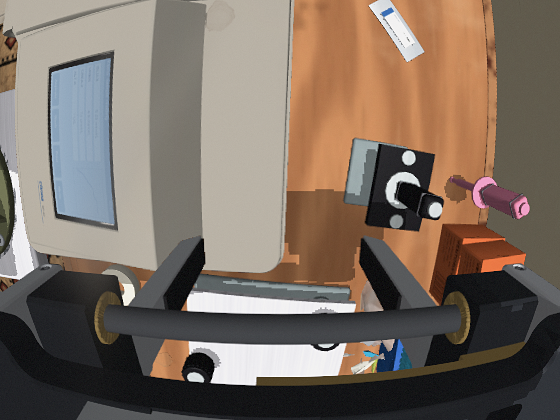

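Scene view: the black probe in its stand is at (200,160) and the pink look-alike at (225,148). The knobs are at (232,267), (246,213) and (303,242). In the side view the probe is at (272,175), the pink one at (308,170), and the knobs at (216,245), (270,220) and (285,258). The black probe fits the description because it hangs in the grey-footed stand with a black top plate. I'll enlarge that area to confirm it.

Run:
```python
import cv2, numpy as np
a=cv2.imread("pics/scene0.png");b=cv2.imread("pics/side0.png")
A=cv2.resize(a[130:290,180:330],None,fx=2.6,fy=2.6,interpolation=cv2.INTER_CUBIC)
B=cv2.resize(b[140:300,195:345],None,fx=2.6,fy=2.6,interpolation=cv2.INTER_CUBIC)
cv2.imwrite("pics/crop1.png",np.hstack([A,B]))
for n,im,(x0,x1,y0,y1) in (("scene",a,(185,330,130,290)),("side",b,(200,345,145,300))):
    m=(im.max(2)<48).astype(np.uint8)
    k,l,s,c=cv2.connectedComponentsWithStats(m)
    for i in range(1,k):
        if s[i,4]>25 and x0<c[i][0]<x1 and y0<c[i][1]<y1: print(n,s[i],c[i].round(1))
```

```text
scene [194 145  10  22 151] [198.1 155.7]
scene [182 163  36  18 236] [199.8 171.3]
scene [238 209  15  14 145] [245.2 215.8]
scene [296 238  15  15 156] [303.  246.2]
scene [223 262  17  16 169] [231.4 271.1]
side [222 156  12   7  36] [225.8 158.5]
side [262 162  22  27 253] [272.1 177.9]
side [263 215  14  15 151] [269.6 222.5]
side [209 239  15  16 167] [216. 247.]
side [277 251  15  16 172] [283.9 259.7]
```

View pics/crop1.png

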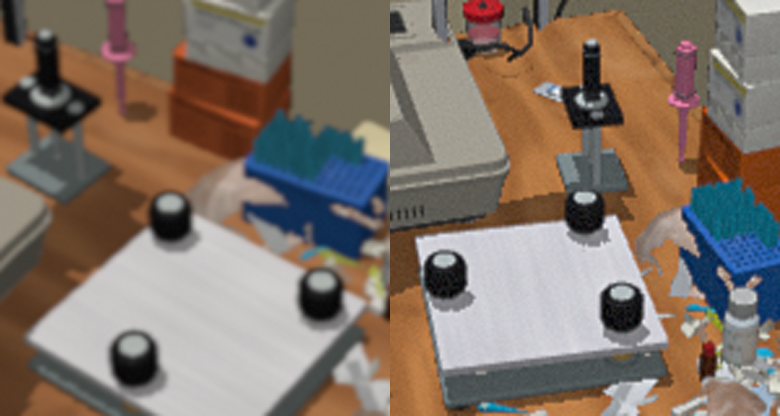

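The crop confirms it: the black-handled probe hangs by its steel collar in the black plate stand. The pink one stands separately beside it and stays untouched. Now I'll triangulate the cap centres.

```bash
cat > h.py <<'E'
from station import ctrl, imaging
import cv2, numpy as np
def ray(n,p,info=None):
    i=info or imaging.camera_info(n); K=np.array(i["K"]);T=np.array(i["world_from_camera"])
    v=np.array([(p[0]-K[0,2])/K[0,0],(p[1]-K[1,2])/K[1,1]])
    if n=="wrist":
        r=np.linalg.norm(v); d=np.r_[v/r*np.sin(r),np.cos(r)]
    else: d=np.r_[v,1]
    d=T[:3,:3]@d; return T[:3,3],d/np.linalg.norm(d)
def plane(n,p,z,info=None):
    o,d=ray(n,p,info); return o+d*(z-o[2])/d[2]
def tri(rs):
    A=0;b=0
    for o,d in rs:
        P=np.eye(3)-np.outer(d,d);A=A+P;b=b+P@o
    X=np.linalg.solve(A,b); return X,[round(1e3*float(np.linalg.norm(np.cross(X-o,d))),1) for o,d in rs]
def proj(n,X,info=None):
    i=info or imaging.camera_info(n);K=np.array(i["K"]);T=np.array(i["world_from_camera"])
    c=T[:3,:3].T@(np.array(X)-T[:3,3])
    if n=="wrist":
        r=np.hypot(c[0],c[1]);v=c[:2]/r*np.arctan2(r,c[2])
    else: v=c[:2]/c[2]
    return v*[K[0,0],K[1,1]]+[K[0,2],K[1,2]]
E
python3 - <<'E'
from h import *
def t(name,a,b,z):
    X,e=tri([ray("scene",a),ray("side",b)]); print(name,X.round(4),e,plane("scene",a,z).round(4),plane("side",b,z).round(4)); return X
F=t("front",(231.5,260.8),(215.8,240),.09)
L=t("left",(245.4,208.1),(270.4,215.8),.09)
R=t("right",(303.1,236.2),(284.2,251.9),.09)
for n,(p,q) in {"FL":(F,L),"FR":(F,R),"LR":(L,R)}.items(): print(n,np.linalg.norm((p-q)[:2]))
B=np.array([[-85,0],[65,80],[65,-80]])/1e3
W=np.array([F,L,R])[:,:2]
Bc=B-B.mean(0);Wc=W-W.mean(0);H=Bc.T@Wc
yaw=np.arctan2(H[0,1]-H[1,0],H[0,0]+H[1,1]);c,s=np.cos(yaw),np.sin(yaw)
Rm=np.array([[c,-s],[s,c]]);o=W.mean(0)-Rm@B.mean(0)
print("base",o,yaw,"res",(W-o-B@Rm.T).round(4).tolist())
t("probe top",(197.3,143.5),(272.3,156.2),.166)
t("collar",(198.5,166),(272,178.5),.1)
print("pink"); t("pinktop",(224.5,126),(308.5,157),.1)
for z,p in ((.166,(433,208)),(.096,(404,188)),(.096,(379,144)),(.096,(433,152)),(.096,(367,224)),(.096,(423,230))): print(p,plane("wrist",p,z).round(4))
E
```

```text
front [ 0.4434 -0.224   0.0933] [1.0, 1.0] [ 0.4469 -0.2216  0.09  ] [ 0.4434 -0.2208  0.09  ]
left [ 0.6011 -0.159   0.0878] [1.4, 1.4] [ 0.5973 -0.1613  0.09  ] [ 0.6014 -0.1603  0.09  ]
right [ 0.5848 -0.317   0.0904] [0.5, 0.5] [ 0.5857 -0.3166  0.09  ] [ 0.5845 -0.3171  0.09  ]
FL 0.17060781026725977
FR 0.16923188982484066
LR 0.15888270884056593
base [ 0.5281733  -0.23188856] -0.09755256097264643 res [[-0.0002, -0.0004], [0.0005, -0.0004], [-0.0003, 0.0008]]
probe top [0.6624 0.0124 0.1669] [1.4, 1.4] [0.6614 0.0118 0.166 ] [0.6644 0.0164 0.166 ]
collar [0.6636 0.0169 0.0944] [0.3, 0.3] [0.6577 0.0122 0.1   ] [0.6608 0.0079 0.1   ]
pink
pinktop [0.7703 0.0078 0.152 ] [0.9, 0.9] [0.8334 0.0527 0.1   ] [0.8082 0.1006 0.1   ]
(433, 208) [0.6643 0.0167 0.166 ]
(404, 188) [0.6668 0.0178 0.096 ]
(379, 144) [0.6393 0.0582 0.096 ]
(433, 152) [0.6949 0.0533 0.096 ]
(367, 224) [ 0.6322 -0.0176  0.096 ]
(423, 230) [ 0.6922 -0.0245  0.096 ]
```

Run:
```python
from h import *
for n,p in (("scene",(247,181)),("side",(316,217)),("scene",(267,188)),("side",(316,205))): print(n,p,plane(n,p,0).round(3))
# tower left-front top corner
print(tri([ray("scene",(252,92)),ray("side",(322,134))]))
for z in (.09,.12,.15): print(z,plane("wrist",(442,228),z).round(3),plane("wrist",(290,270),z).round(3))
```

```text
scene (247, 181) [ 0.77  -0.056  0.   ]
side (316, 217) [ 0.766 -0.076  0.   ]
scene (267, 188) [ 0.773 -0.116 -0.   ]
side (316, 205) [ 0.791 -0.016  0.   ]
(array([ 0.77568527, -0.07154676,  0.26416752]), [7.7, 7.7])
0.09 [ 0.717 -0.025  0.09 ] [ 0.559 -0.068  0.09 ]
0.12 [ 0.701 -0.015  0.12 ] [ 0.559 -0.053  0.12 ]
0.15 [ 0.684 -0.005  0.15 ] [ 0.558 -0.039  0.15 ]
```

Emit:
{"op": "apply_moves", "data": {"deltas": [{"dp":[0.03,0,0],"roll":0,"grip":-1},{"dp":[0.04,-0.01,0.005],"roll":0,"grip":-1},{"dp":[0.03,0,0.005],"roll":0,"grip":-1},{"dp":[0,0,0],"roll":0,"grip":-1},{"dp":[0,0,0],"roll":0,"grip":-1}]}}

```text
time_s: 0.78
ee_pos: [0.6494, 0.0099, 0.226]
eef_rot: [-1.571, 0.001, 0.0]
force: [-0.1, 0.1, 0.3]
grip_width: 0.0936
```

Run:
```python
from h import *
info=imaging.camera_info("wrist");im=imaging.camera("wrist");cv2.imwrite("pics/wrist1.png",im)
p=proj("wrist",(.664,.0155,.166),info);print(p,ctrl.get_obs()["ee_pos"])
x,y=p.astype(int);x=max(x,90);y=max(y,80)
cv2.imwrite("pics/crop2.png",cv2.resize(im[y-80:y+80,x-90:x+90],None,fx=3.6,fy=3.6,interpolation=cv2.INTER_CUBIC));print(x-90,y-80)
```

```text
[299.81012822 218.99779199] [0.6493228  0.00986433 0.22643322]
209 138
```

View pics/crop2.png

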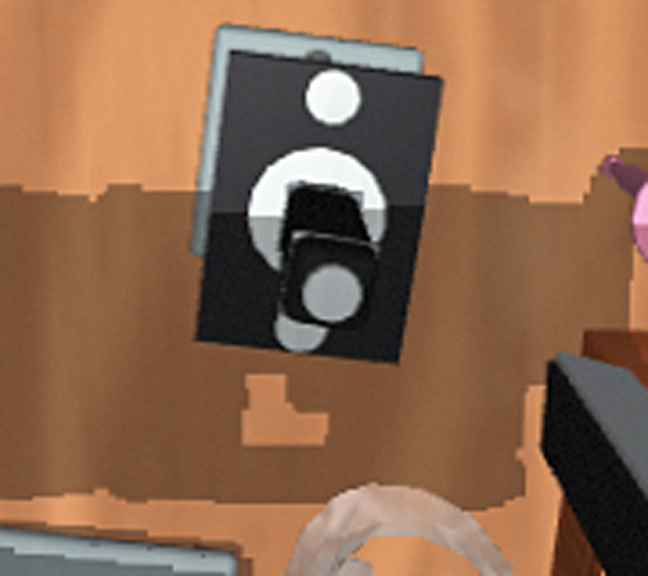

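The handle is square, with its sides roughly parallel to the stand plate. Handle cap centre is at crop (331,293), collar centre at (317,215), and plate corners at (233,50), (441,76), (398,363) and (196,340).

Run:
```python
from h import *
info=imaging.camera_info("wrist")
f=lambda x,y,z: plane("wrist",(x/3.6+209,y/3.6+138),z,info)
print("cap",f(331,293,.166).round(4),"collar",f(317,215,.1).round(4))
c=[f(*p,.096) for p in ((233,50),(441,76),(398,363),(196,340))]
print(np.round(c,4).tolist(),np.mean(c,0))
yw=lambda a,b:np.arctan2(b[1]-a[1],b[0]-a[0])
print("plate yaw",yw(c[0],c[1]),yw(c[3],c[2]),yw(c[3],c[0])-np.pi/2,yw(c[2],c[1])-np.pi/2)
print("handle",yw(f(290,233,.166),f(378,245,.166)),yw(f(290,314,.166),f(368,325,.166)), yw(f(368,325,.166),f(378,245,.166))-np.pi/2,yw(f(284,315,.166),f(290,235,.166))-np.pi/2)
print(ctrl.get_obs()["ee_pos"])
```

```text
cap [0.6648 0.015  0.166 ] collar [0.6649 0.0161 0.1   ]
[[0.6433, 0.0583, 0.096], [0.6967, 0.052, 0.096], [0.6878, -0.0261, 0.096], [0.633, -0.0195, 0.096]] [0.66518609 0.01618461 0.096     ]
plate yaw -0.11667753529553053 -0.12038093181544755 -0.13179342281588946 -0.11327369543677368
handle -0.13705299577651645 -0.14734013744290214 -0.09284129563900367 -0.06485681617414918
[0.6493228  0.00986433 0.22643322]
```

Emit:
{"op": "apply_moves", "data": {"deltas": [{"dp":[0.0156,0,0.0058],"roll":0.115,"grip":-1},{"dp":[0,0,0],"roll":0,"grip":-1},{"dp":[0,0.03,0],"roll":0,"grip":-1},{"dp":[0,0.04,0],"roll":0,"grip":-1},{"dp":[0,0.031,0],"roll":0,"grip":-1},{"dp":[0,0,0],"roll":0,"grip":-1},{"dp":[0,0,0],"roll":0,"grip":0.3},{"dp":[0,0,0],"roll":0,"grip":1},{"dp":[0,0,0],"roll":0,"grip":1},{"dp":[0,0,0],"roll":0,"grip":1}], "newtons": 30}}

```text
time_s: 2.08
ee_pos: [0.6657, 0.0158, 0.1258]
eef_rot: [-1.571, -0.0, -0.115]
force: [-0.4, -0.3, -0.1]
grip_width: 0.0575
```

Emit:
{"op": "apply_moves", "data": {"deltas": [{"dp":[0,0,0],"roll":0,"grip":1},{"dp":[0,0,0],"roll":0,"grip":1},{"dp":[0,0,0],"roll":0,"grip":1},{"dp":[0,0,0],"roll":0,"grip":1},{"dp":[0,0,0],"roll":0,"grip":1},{"dp":[0,0,0],"roll":0,"grip":1}]}}

```text
time_s: 2.82
ee_pos: [0.6656, 0.0158, 0.1254]
eef_rot: [-1.571, 0.0, -0.115]
force: [-0.1, -0.1, -0.0]
grip_width: 0.018
```

Emit:
{"op": "apply_moves", "data": {"deltas": [{"dp":[0,-0.02,0],"roll":0,"grip":1},{"dp":[0,-0.03,0],"roll":0,"grip":1},{"dp":[0,-0.03,0],"roll":0,"grip":1},{"dp":[0,-0.03,0],"roll":0,"grip":1},{"dp":[0,0,0],"roll":0,"grip":1}]}}

```text
time_s: 3.45
ee_pos: [0.6664, 0.0158, 0.2389]
eef_rot: [-1.57, -0.005, -0.115]
force: [-0.3, -0.0, -2.0]
grip_width: 0.0182
```

Emit:
{"op": "apply_moves", "data": {"deltas": [{"dp":[-0.01,0,-0.0176],"roll":0,"grip":1},{"dp":[-0.02,0,-0.035],"roll":0,"grip":1},{"dp":[-0.02,0,-0.035],"roll":0,"grip":1},{"dp":[-0.02,0,-0.035],"roll":0,"grip":1},{"dp":[-0.02,0,-0.035],"roll":0,"grip":1},{"dp":[-0.02,0,-0.035],"roll":0,"grip":1},{"dp":[-0.02,0,-0.035],"roll":0,"grip":1},{"dp":[-0.0231,0,-0.035],"roll":0,"grip":1},{"dp":[0,0,0],"roll":0,"grip":1},{"dp":[0,0,0],"roll":0,"grip":1}]}}

```text
time_s: 4.7
ee_pos: [0.4834, -0.2272, 0.2349]
eef_rot: [-1.57, 0.001, -0.115]
force: [-0.2, -0.0, -1.7]
grip_width: 0.0179
```

Run:
```python
from h import *
e=ctrl.get_obs()["ee_pos"];print(e)
out=[]
for n in ("scene","side"):
    im=imaging.camera(n)
    p=proj(n,(e[0],e[1],e[2]-.1094)); q=proj(n,(e[0],e[1],.048)); print(n,p,q)
    x,y=p.astype(int)
    for r in (p,q): cv2.drawMarker(im,tuple(int(v) for v in r.round()),(0,0,255),cv2.MARKER_CROSS,5,1)
    out.append(cv2.resize(im[max(y-70,0):max(y-70,0)+150,x-65:x+65],None,fx=3,fy=3,interpolation=cv2.INTER_CUBIC))
cv2.imwrite("pics/crop3.png",np.hstack(out))
```

```text
[ 0.48338601 -0.22717087  0.23491082]
scene [242.73992815 239.01460594] [243.62023258 263.74820509]
side [231.98252941 226.33668138] [233.21194499 252.33324881]
```

View pics/crop3.png

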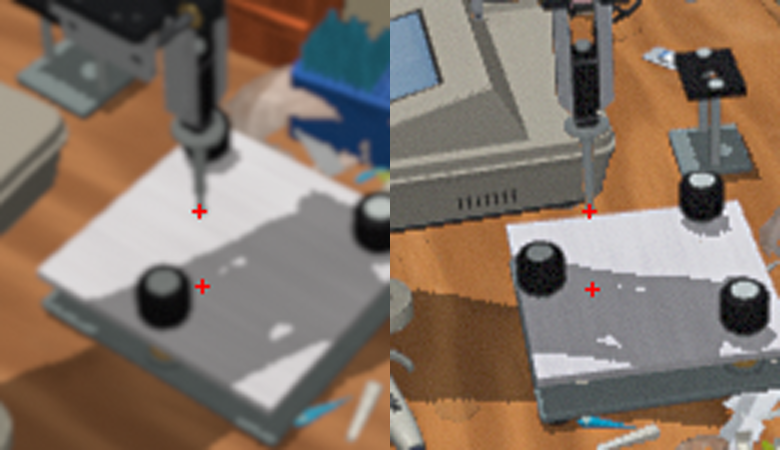

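The tip is where predicted, above the front spot in both views. Next I lower it and press.

Emit:
{"op": "apply_moves", "data": {"deltas": [{"dp":[0,0.035,0],"roll":0,"grip":1},{"dp":[0,0.03,0],"roll":0,"grip":1},{"dp":[0,0.005,0],"roll":0,"grip":1},{"dp":[0,0,0],"roll":0,"grip":1}]}}

```text
time_s: 5.3
ee_pos: [0.4839, -0.2273, 0.1661]
eef_rot: [-1.571, -0.0, -0.114]
force: [-0.4, -0.6, -1.6]
grip_width: 0.0181
```

Emit:
{"op": "apply_moves", "data": {"deltas": [{"dp":[0,0.003,0],"roll":0,"grip":1},{"dp":[0,0.003,0],"roll":0,"grip":1},{"dp":[0,0.002,0],"roll":0,"grip":1},{"dp":[0,0.001,0],"roll":0,"grip":1},{"dp":[0,0,0],"roll":0,"grip":1},{"dp":[0,0,0],"roll":0,"grip":1},{"dp":[0,0,0],"roll":0,"grip":1}]}}

```text
time_s: 6.18
ee_pos: [0.4835, -0.2276, 0.1566]
eef_rot: [-1.571, -0.001, -0.115]
force: [1.0, 0.2, 3.0]
grip_width: 0.018
```

Emit:
{"op": "apply_moves", "data": {"deltas": [{"dp":[0,0.001,0],"roll":0,"grip":1},{"dp":[0,0,0],"roll":0,"grip":1},{"dp":[0,0,0],"roll":0,"grip":1},{"dp":[0,0,0],"roll":0,"grip":1}]}}

```text
time_s: 6.68
ee_pos: [0.4835, -0.2276, 0.1555]
eef_rot: [-1.571, -0.0, -0.115]
force: [1.6, -0.1, 3.6]
grip_width: 0.0177
```

Emit:
{"op": "apply_moves", "data": {"deltas": [{"dp":[0,-0.005,0],"roll":0,"grip":1},{"dp":[0,-0.025,0],"roll":0,"grip":1},{"dp":[0,-0.02,0],"roll":0,"grip":1},{"dp":[0,0,0],"roll":0,"grip":1},{"dp":[0,0,0],"roll":0,"grip":1}]}}

```text
time_s: 7.3
ee_pos: [0.4829, -0.2272, 0.2042]
eef_rot: [-1.57, 0.002, -0.115]
force: [0.4, 0.7, -0.7]
grip_width: 0.018
```

Emit:
{"op": "apply_moves", "data": {"deltas": [{"dp":[0.015,0,0.0075],"roll":0,"grip":1},{"dp":[0.035,0,0.017],"roll":0,"grip":1},{"dp":[0.03,0,0.015],"roll":0,"grip":1},{"dp":[0.0144,0,0.007],"roll":0,"grip":1},{"dp":[0,0.02,0],"roll":0,"grip":1},{"dp":[0,0.019,0],"roll":0,"grip":1},{"dp":[0,0,0],"roll":0,"grip":1}]}}

```text
time_s: 8.18
ee_pos: [0.5824, -0.1913, 0.1644]
eef_rot: [-1.57, 0.004, -0.115]
force: [0.5, 1.0, -0.3]
grip_width: 0.018
```

Emit:
{"op": "apply_moves", "data": {"deltas": [{"dp":[0,0.003,0],"roll":0,"grip":1},{"dp":[0,0.003,0],"roll":0,"grip":1},{"dp":[0,0.003,0],"roll":0,"grip":1},{"dp":[0,0.001,0],"roll":0,"grip":1},{"dp":[0,0,0],"roll":0,"grip":1},{"dp":[0,0,0],"roll":0,"grip":1},{"dp":[0,0,0],"roll":0,"grip":1},{"dp":[0,0,0],"roll":0,"grip":1}]}}

```text
time_s: 9.18
ee_pos: [0.5826, -0.1922, 0.1566]
eef_rot: [-1.571, -0.0, -0.115]
force: [1.0, -0.3, 1.0]
grip_width: 0.0178
```

Emit:
{"op": "apply_moves", "data": {"deltas": [{"dp":[0,0.001,0],"roll":0,"grip":1},{"dp":[0,0,0],"roll":0,"grip":1},{"dp":[0,0,0],"roll":0,"grip":1},{"dp":[0,0,0],"roll":0,"grip":1}]}}

```text
time_s: 9.68
ee_pos: [0.5825, -0.1922, 0.1555]
eef_rot: [-1.571, -0.0, -0.115]
force: [0.4, -0.3, 2.3]
grip_width: 0.0181
```

Emit:
{"op": "apply_moves", "data": {"deltas": [{"dp":[0,-0.005,0],"roll":0,"grip":1},{"dp":[0,-0.025,0],"roll":0,"grip":1},{"dp":[0,-0.02,0],"roll":0,"grip":1},{"dp":[0,0,0],"roll":0,"grip":1},{"dp":[0,0,0],"roll":0,"grip":1}]}}

```text
time_s: 10.3
ee_pos: [0.5821, -0.192, 0.2042]
eef_rot: [-1.57, 0.002, -0.115]
force: [-0.0, 0.8, -1.1]
grip_width: 0.018
```

Emit:
{"op": "apply_moves", "data": {"deltas": [{"dp":[0,0,-0.015],"roll":0,"grip":1},{"dp":[0.0016,0,-0.035],"roll":0,"grip":1},{"dp":[0,0,-0.03],"roll":0,"grip":1},{"dp":[0,0,-0.01],"roll":0,"grip":1},{"dp":[0,0.02,0],"roll":0,"grip":1},{"dp":[0,0.019,0],"roll":0,"grip":1},{"dp":[0,0,0],"roll":0,"grip":1}]}}

```text
time_s: 11.18
ee_pos: [0.5732, -0.2811, 0.1645]
eef_rot: [-1.569, 0.003, -0.115]
force: [-0.1, 0.0, -0.8]
grip_width: 0.0177
```

Emit:
{"op": "apply_moves", "data": {"deltas": [{"dp":[0,0.003,0],"roll":0,"grip":1},{"dp":[0,0.003,0],"roll":0,"grip":1},{"dp":[0,0.003,0],"roll":0,"grip":1},{"dp":[0,0.002,0],"roll":0,"grip":1},{"dp":[0,0,0],"roll":0,"grip":1},{"dp":[0,0,0],"roll":0,"grip":1},{"dp":[0,0,0],"roll":0,"grip":1},{"dp":[0,0,0],"roll":0,"grip":1}]}}

```text
time_s: 12.18
ee_pos: [0.5738, -0.2818, 0.1556]
eef_rot: [-1.571, -0.0, -0.115]
force: [1.0, 1.3, 2.6]
grip_width: 0.0176
```

Single force readings at TCP z 0.1555 were front 3.6, left 2.3 and right 2.6 N, which points to the front screw. Readings are noisy, so I average here and in the hover.

```bash
cat > avg.py <<'E'
from station import ctrl, imaging
import numpy as np
d=[]
for _ in range(22):
    imaging.camera("side"); o=ctrl.get_obs(); d.append(np.r_[o["force"],o["ee_pos"]*1e3])
d=np.array(d); print(o["time_s"],d.mean(0).round(3),d.std(0).round(3))
E
python3 avg.py
```

```text
13.275 [ 9.40000e-01 -4.50000e-02  2.73300e+00  5.73797e+02 -2.81751e+02
  1.55490e+02] [0.795 0.449 0.486 0.018 0.013 0.027]
```

Emit:
{"op": "apply_moves", "data": {"deltas": [{"dp":[0,-0.005,0],"roll":0,"grip":1},{"dp":[0,-0.025,0],"roll":0,"grip":1},{"dp":[0,-0.02,0],"roll":0,"grip":1},{"dp":[0,0,0],"roll":0,"grip":1},{"dp":[0,0,0],"roll":0,"grip":1}]}}

```text
time_s: 13.9
ee_pos: [0.5733, -0.2815, 0.2042]
eef_rot: [-1.57, 0.002, -0.115]
force: [-0.2, -0.6, -1.5]
grip_width: 0.0179
```

```bash
python3 avg.py
```

```text
15.0 [-1.34000e-01 -1.36000e-01 -1.29100e+00  5.73659e+02 -2.81690e+02
  2.05145e+02] [0.39  0.621 0.477 0.131 0.066 0.448]
```

Right: 4.02 N, so 2.0 mm pushed in, which is nominal. I press the front once more, averaged, to size the error.

Emit:
{"op": "apply_moves", "data": {"deltas": [{"dp":[-0.016,0,0.0074],"roll":0,"grip":1},{"dp":[-0.035,0,0.016],"roll":0,"grip":1},{"dp":[-0.03,0,0.013],"roll":0,"grip":1},{"dp":[-0.0148,0,0.007],"roll":0,"grip":1},{"dp":[0,0.02,0],"roll":0,"grip":1},{"dp":[0,0.019,0],"roll":0,"grip":1},{"dp":[0,0,0],"roll":0,"grip":1}]}}

```text
time_s: 15.88
ee_pos: [0.4831, -0.2274, 0.1656]
eef_rot: [-1.57, 0.002, -0.115]
force: [0.1, -0.2, -0.3]
grip_width: 0.0176
```

Emit:
{"op": "apply_moves", "data": {"deltas": [{"dp":[0,0.003,0],"roll":0,"grip":1},{"dp":[0,0.003,0],"roll":0,"grip":1},{"dp":[0,0.003,0],"roll":0,"grip":1},{"dp":[0,0.002,0],"roll":0,"grip":1},{"dp":[0,0,0],"roll":0,"grip":1},{"dp":[0,0,0],"roll":0,"grip":1},{"dp":[0,0,0],"roll":0,"grip":1}]}}

```text
time_s: 16.75
ee_pos: [0.4837, -0.2277, 0.1557]
eef_rot: [-1.571, -0.001, -0.115]
force: [-0.1, -0.2, 3.2]
grip_width: 0.0179
```

```bash
python3 avg.py
```

```text
17.85 [   1.435   -0.733    4.213  483.653 -227.667  155.525] [0.551 0.426 0.514 0.036 0.024 0.058]
```

Emit:
{"op": "apply_moves", "data": {"deltas": [{"dp":[0,-0.005,0],"roll":0,"grip":1},{"dp":[0,-0.025,0],"roll":0,"grip":1},{"dp":[0,-0.025,0],"roll":0,"grip":1},{"dp":[0,-0.025,0],"roll":0,"grip":1},{"dp":[0,0,0],"roll":0,"grip":1}]}}

```text
time_s: 18.48
ee_pos: [0.4836, -0.2276, 0.2363]
eef_rot: [-1.571, -0.001, -0.115]
force: [0.1, 0.1, -1.2]
grip_width: 0.0179
```

The front reads 1.5 mm higher at its spot, so the screw rise is about 2.4 mm, i.e. near the 2.6 mm lower limit. It is the high screw. Now I return the probe.

Emit:
{"op": "apply_moves", "data": {"deltas": [{"dp":[0.01,0,0.0177],"roll":0,"grip":1},{"dp":[0.02,0,0.035],"roll":0,"grip":1},{"dp":[0.02,0,0.035],"roll":0,"grip":1},{"dp":[0.02,0,0.035],"roll":0,"grip":1},{"dp":[0.02,0,0.035],"roll":0,"grip":1},{"dp":[0.02,0,0.035],"roll":0,"grip":1},{"dp":[0.022,0,0.035],"roll":0,"grip":1},{"dp":[0.0209,0,0.035],"roll":0,"grip":1},{"dp":[0,0,0],"roll":0,"grip":1},{"dp":[0,0,0],"roll":0,"grip":1}]}}

```text
time_s: 19.73
ee_pos: [0.665, 0.0154, 0.2339]
eef_rot: [-1.571, 0.002, -0.115]
force: [-0.4, -0.1, -2.0]
grip_width: 0.0178
```

Run:
```python
from h import *
o=ctrl.get_obs();e=o["ee_pos"];print(o["time_s"],e)
out=[]
for n in ("scene","side"):
    im=imaging.camera(n)
    p=proj(n,(e[0],e[1],e[2]-.1094)); q=proj(n,(.6652,.0160,.096))
    x,y=p.astype(int)
    for r in (p,q): cv2.drawMarker(im,tuple(int(v) for v in r.round()),(0,0,255),cv2.MARKER_CROSS,5,1)
    out.append(cv2.resize(im[max(y-70,0):max(y-70,0)+130,x-50:x+50],None,fx=4,fy=4,interpolation=cv2.INTER_CUBIC))
cv2.imwrite("pics/crop4.png",np.hstack(out))
```

```text
19.725 [0.66498595 0.01544348 0.23389983]
```

View pics/crop4.png

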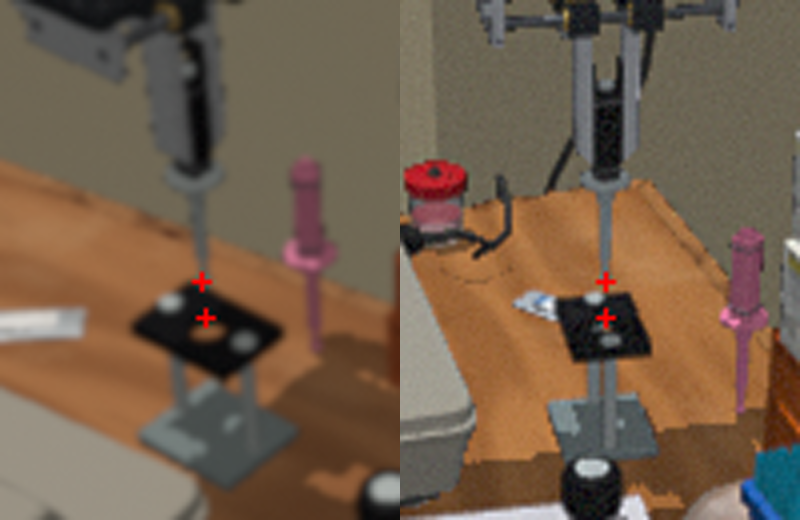

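The tip is above the hole, matching the pick pose within 1 mm. I lower it back and watch the force.

Emit:
{"op": "apply_moves", "data": {"deltas": [{"dp":[0.0006,0,0.0005],"roll":0,"grip":1},{"dp":[0,0.025,0],"roll":0,"grip":1},{"dp":[0,0.03,0],"roll":0,"grip":1},{"dp":[0,0.03,0],"roll":0,"grip":1},{"dp":[0,0.018,0],"roll":0,"grip":1},{"dp":[0,0,0],"roll":0,"grip":1},{"dp":[0,0,0],"roll":0,"grip":1}]}}

```text
time_s: 20.7
ee_pos: [0.6668, 0.0161, 0.1339]
eef_rot: [-1.571, -0.002, -0.115]
force: [0.5, -0.5, -0.5]
grip_width: 0.0177
```

Emit:
{"op": "apply_moves", "data": {"deltas": [{"dp":[-0.0008,0.004,0],"roll":0,"grip":1},{"dp":[0,0.0025,0],"roll":0,"grip":1},{"dp":[0,0.001,0],"roll":0,"grip":1},{"dp":[0,0,0],"roll":0,"grip":1},{"dp":[0,0,0],"roll":0,"grip":1}]}}

```text
time_s: 21.32
ee_pos: [0.6655, 0.0164, 0.1254]
eef_rot: [-1.571, -0.0, -0.115]
force: [-2.9, 0.5, 4.4]
grip_width: 0.0175
```

Emit:
{"op": "apply_moves", "data": {"deltas": [{"dp":[0,0,0],"roll":0,"grip":0.5},{"dp":[0,0,0],"roll":0,"grip":-1},{"dp":[0,0,0],"roll":0,"grip":-1},{"dp":[0,0,0],"roll":0,"grip":-1},{"dp":[0,0,0],"roll":0,"grip":-1},{"dp":[0,-0.03,0],"roll":0,"grip":-1},{"dp":[0,-0.04,0],"roll":0,"grip":-1},{"dp":[0,-0.04,0],"roll":0,"grip":-1},{"dp":[0,0,0],"roll":0,"grip":-1}]}}

```text
time_s: 22.45
ee_pos: [0.6664, 0.0163, 0.2386]
eef_rot: [-1.57, -0.006, -0.115]
force: [-0.1, 0.2, -0.3]
grip_width: 0.0938
```

Run:
```python
from h import *
info=imaging.camera_info("wrist");im=imaging.camera("wrist")
im2=imaging.camera("side")
o=ctrl.get_obs();print(o["qpos"],o["ee_pos"])
q=proj("wrist",(.665,.0155,.166),info).astype(int);x,y=q
a=cv2.resize(im[y-80:y+80,x-80:x+80],(480,480),interpolation=cv2.INTER_CUBIC)
b=cv2.resize(im2[130:290,200:300],(300,480),interpolation=cv2.INTER_CUBIC)
cv2.imwrite("pics/crop5.png",np.hstack([a,b]))
```

```text
[-3.04900466e-02  5.55827863e-01  1.11966543e+00 -5.36754587e-05
  1.46640842e+00  8.44646463e-02] [0.6653293  0.01631094 0.23446522]
```

View pics/crop5.png

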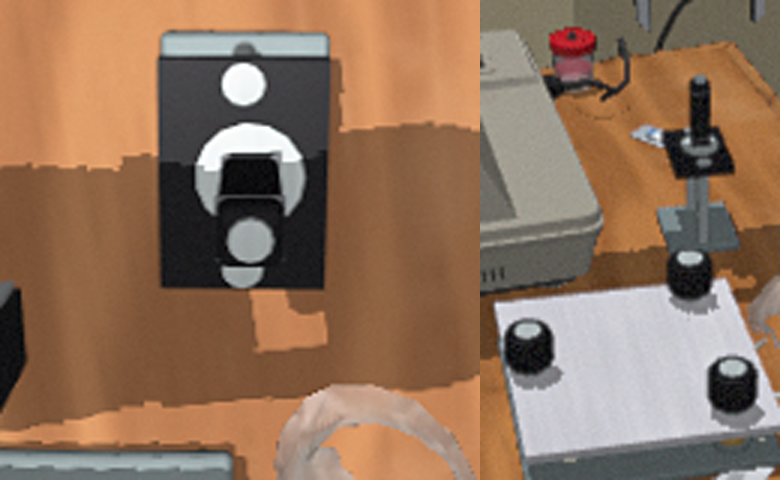

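The probe hangs flat in its stand again, with the cap over the hole and the collar on the plate. Next is the front knob.

Emit:
{"op": "apply_moves", "data": {"deltas": [{"dp":[-0.0127,0,-0.0177],"roll":0,"grip":-1},{"dp":[-0.025,0,-0.035],"roll":0,"grip":-1},{"dp":[-0.026,0,-0.035],"roll":0,"grip":-1},{"dp":[-0.026,0,-0.035],"roll":0,"grip":-1},{"dp":[-0.026,0,-0.035],"roll":0,"grip":-1},{"dp":[-0.026,0,-0.035],"roll":0,"grip":-1},{"dp":[-0.026,0,-0.036],"roll":0,"grip":-1},{"dp":[-0.025,0,-0.035],"roll":0,"grip":-1},{"dp":[0,0,0],"roll":-0.17,"grip":-1},{"dp":[0,0,0],"roll":-0.17,"grip":-1}]}}

```text
time_s: 23.8
ee_pos: [0.443, -0.2237, 0.2337]
eef_rot: [-1.569, 0.001, 0.229]
force: [-0.0, 0.1, -0.5]
grip_width: 0.0938
```

Emit:
{"op": "apply_moves", "data": {"deltas": [{"dp":[0,0,0],"roll":0,"grip":-1},{"dp":[0,0.04,0],"roll":0,"grip":-1},{"dp":[0,0.04,0],"roll":0,"grip":-1},{"dp":[0,0.025,0],"roll":0,"grip":-1},{"dp":[0,0,0],"roll":0,"grip":-1},{"dp":[0,0,0],"roll":0,"grip":-1}]}}

```text
time_s: 24.55
ee_pos: [0.4441, -0.2236, 0.1308]
eef_rot: [-1.571, -0.001, 0.223]
force: [0.5, -0.3, 0.1]
grip_width: 0.0938
```

Run:
```python
from h import *
o=ctrl.get_obs();print(o["time_s"],o["ee_pos"],o["eef_rot"],o["qpos"])
info=imaging.camera_info("wrist");im=imaging.camera("wrist")
print(proj("wrist",(.4436,-.2236,.0935),info))
cv2.drawMarker(im,tuple(int(v) for v in proj("wrist",(.4436,-.2236,.0935),info)),(0,0,255),cv2.MARKER_CROSS,5,1)
cv2.imwrite("pics/wrist2.png",im)
```

```text
24.55 [ 0.44410578 -0.22363066  0.13077897] [-1.57133515e+00 -5.75098654e-04  2.23336728e-01] [-5.40164102e-01  2.74962656e-01  1.76562190e+00  9.42161330e-06
  1.10022006e+00 -7.63504943e-01]
[278.71244271 235.99527926]
```

View pics/wrist2.png

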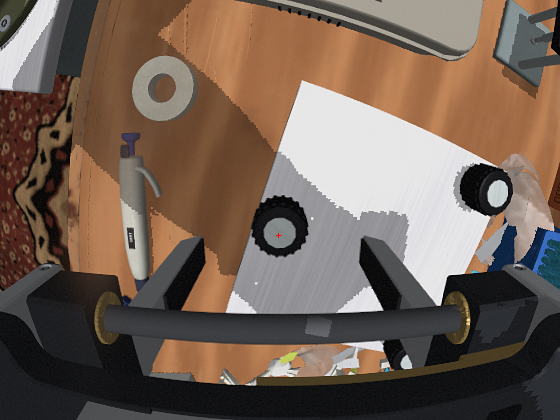

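Run:
```python
from h import *
im=cv2.imread("pics/wrist2.png")
info=imaging.camera_info("wrist")
roi=im[190:262,245:315].astype(int)
m=((roi.min(2)>90)&(roi.max(2)<230)).astype(np.uint8)
m[:, :]=cv2.morphologyEx(m,cv2.MORPH_OPEN,np.ones((3,3),np.uint8))
k,l,s,c=cv2.connectedComponentsWithStats(m)
for i in range(1,k):
    if s[i,4]>100: print(s[i]+[245,190,0,0,0],c[i]+[245,190],plane("wrist",c[i]+[245,190],.0935,info).round(4))
# dark silhouette
g=(roi.max(2)<50).astype(np.uint8);g=cv2.morphologyEx(g,cv2.MORPH_OPEN,np.ones((3,3),np.uint8))
ys,xs=np.where(g);print(xs.min()+245,xs.max()+245,ys.min()+190,ys.max()+190)
# second check from side/scene on all three caps (bright caps)
for n in("scene","side"):cv2.imwrite(f"pics/{n}9.png",imaging.camera(n))
```

```text
[ 245  190   70   72 1764] [288.58503401 229.99546485] [ 0.4492 -0.2182  0.0935]
[264 218  31  30 745] [279.08053691 232.47114094] [ 0.4434 -0.2213  0.0935]
252 307 196 255
```

Emit:
{"op": "apply_moves", "data": {"deltas": [{"dp":[-0.0003,0.02,0.0012],"roll":0,"grip":-1},{"dp":[0,0.025,0],"roll":0,"grip":-1},{"dp":[0,0.0125,0],"roll":0,"grip":-1},{"dp":[0,0,0],"roll":0,"grip":-1},{"dp":[0,0,0],"roll":0,"grip":1},{"dp":[0,0,0],"roll":0,"grip":1},{"dp":[0,0,0],"roll":0,"grip":1},{"dp":[0,0,0],"roll":0,"grip":1},{"dp":[0,0,0],"roll":0,"grip":1},{"dp":[0,0,0],"roll":0,"grip":1}], "newtons": 25}}

```text
time_s: 25.95
ee_pos: [0.443, -0.2224, 0.0724]
eef_rot: [-1.571, 0.0, 0.225]
force: [-13.8, -3.0, 6.1]
grip_width: 0.0374
```

Emit:
{"op": "apply_moves", "data": {"deltas": [{"dp":[0,0,0],"roll":0,"grip":1},{"dp":[0,0,0],"roll":0,"grip":1},{"dp":[0,0,0],"roll":0,"grip":1}]}}

```text
time_s: 26.32
ee_pos: [0.4426, -0.2226, 0.0725]
eef_rot: [-1.57, 0.001, 0.225]
force: [-5.5, -1.9, 3.5]
grip_width: 0.0365
```

Emit:
{"op": "apply_moves", "data": {"deltas": [{"dp":[-0.0004,0,0],"roll":0,"grip":1},{"dp":[0,0.0002,0],"roll":0.1,"grip":1},{"dp":[0,0.0002,0],"roll":0.1,"grip":1},{"dp":[0,0.0002,0],"roll":0.1,"grip":1},{"dp":[0,0.0002,0],"roll":0.1,"grip":1},{"dp":[0,0.0002,0],"roll":0.1,"grip":1},{"dp":[0,0.0002,0],"roll":0.1,"grip":1},{"dp":[0,0,0],"roll":0,"grip":1}]}}

```text
time_s: 27.32
ee_pos: [0.4421, -0.2226, 0.0713]
eef_rot: [-1.571, 0.002, -0.377]
force: [-8.6, -1.0, 5.8]
grip_width: 0.0368
```

Emit:
{"op": "apply_moves", "data": {"deltas": [{"dp":[-0.0005,0.0002,-0.0002],"roll":0.1,"grip":1},{"dp":[0,0.0002,0],"roll":0.1,"grip":1},{"dp":[0,0.0002,0],"roll":0.1,"grip":1},{"dp":[0,0.0002,0],"roll":0.1,"grip":1},{"dp":[0,0.0002,0],"roll":0.1,"grip":1},{"dp":[0,0.0002,0],"roll":0.1,"grip":1},{"dp":[0,0.0002,0],"roll":0.1,"grip":1},{"dp":[0,0.0002,0],"roll":0.08,"grip":1},{"dp":[0,0,0],"roll":0,"grip":1},{"dp":[0,0,0],"roll":0,"grip":1}]}}

```text
time_s: 28.58
ee_pos: [0.4415, -0.2223, 0.0697]
eef_rot: [-1.572, 0.001, -1.155]
force: [-8.5, 3.1, 7.3]
grip_width: 0.0365
```

Run:
```python
from station import ctrl
o=ctrl.get_obs();print(o["eef_rot"],o["moment"],o["force"],o["ee_pos"])
```

```text
[-1.57222948e+00  1.46428434e-03 -1.15504412e+00] [ 0.30980717  1.66800049 -0.0754952 ] [-8.50661916  3.11422765  7.32096373] [ 0.44151821 -0.22225124  0.06974634]
```

Turned 1.38 rad (about 2.64 mm). Next I release, then check level by lightly touching the bare plate with the closed fingertips at the same spots.

Emit:
{"op": "apply_moves", "data": {"deltas": [{"dp":[0,0,0],"roll":0,"grip":0},{"dp":[0,0,0],"roll":0,"grip":-1},{"dp":[0,0,0],"roll":0,"grip":-1},{"dp":[0,0,0],"roll":0,"grip":-1},{"dp":[0,-0.02,0],"roll":0,"grip":-1},{"dp":[0,-0.04,0],"roll":0,"grip":-1},{"dp":[0.0109,0,0.0181],"roll":0,"grip":1},{"dp":[0.0109,0,0.0181],"roll":0,"grip":1},{"dp":[0,0,0],"roll":0,"grip":1},{"dp":[0,0,0],"roll":0,"grip":1}], "newtons": 10}}

```text
time_s: 29.82
ee_pos: [0.4836, -0.2277, 0.1294]
eef_rot: [-1.571, 0.001, -1.155]
force: [-0.7, -0.2, -0.3]
grip_width: 0.0573
```

Emit:
{"op": "apply_moves", "data": {"deltas": [{"dp":[0,0.025,0],"roll":0,"grip":1},{"dp":[0,0.025,0],"roll":0,"grip":1},{"dp":[0,0.01,0],"roll":0,"grip":1},{"dp":[0,0,0],"roll":0,"grip":1},{"dp":[0,0,0],"roll":0,"grip":1},{"dp":[0,0,0],"roll":0,"grip":1},{"dp":[0,0,0],"roll":0,"grip":1}]}}

```text
time_s: 30.7
ee_pos: [0.4844, -0.2279, 0.0701]
eef_rot: [-1.57, -0.001, -1.155]
force: [0.5, 0.3, -0.6]
grip_width: 0.0009
```

Emit:
{"op": "apply_moves", "data": {"deltas": [{"dp":[0,0.005,0],"roll":0,"grip":1},{"dp":[0,0.004,0],"roll":0,"grip":1},{"dp":[0,0.001,0],"roll":0,"grip":1},{"dp":[0,0,0],"roll":0,"grip":1},{"dp":[0,0,0],"roll":0,"grip":1}]}}

```text
time_s: 31.32
ee_pos: [0.4842, -0.2279, 0.0597]
eef_rot: [-1.571, -0.0, -1.155]
force: [0.6, -0.3, 1.1]
grip_width: 0.0005
```

Emit:
{"op": "apply_moves", "data": {"deltas": [{"dp":[0,0.0005,0],"roll":0,"grip":1},{"dp":[0,0,0],"roll":0,"grip":1}]}}

```text
time_s: 31.58
ee_pos: [0.4843, -0.2279, 0.0593]
eef_rot: [-1.571, -0.0, -1.155]
force: [-0.3, 0.7, 3.3]
grip_width: 0.0006
```

Emit:
{"op": "apply_moves", "data": {"deltas": [{"dp":[0,0.0005,0],"roll":0,"grip":1},{"dp":[0,0,0],"roll":0,"grip":1}]}}

```text
time_s: 31.82
ee_pos: [0.4843, -0.2279, 0.0593]
eef_rot: [-1.571, -0.0, -1.155]
force: [-3.2, 1.3, 9.3]
grip_width: 0.0004
```

Emit:
{"op": "apply_moves", "data": {"deltas": [{"dp":[0,-0.01,0],"roll":0,"grip":1},{"dp":[0,-0.04,0],"roll":0,"grip":1},{"dp":[0.0284,0,0.02],"roll":0,"grip":1},{"dp":[0.0284,0,0.02],"roll":0,"grip":1},{"dp":[0.0284,0,0.02],"roll":0,"grip":1},{"dp":[0,0,0],"roll":0,"grip":1},{"dp":[0,0.025,0],"roll":0,"grip":1},{"dp":[0,0.02,0],"roll":0,"grip":1},{"dp":[0,0,0],"roll":0,"grip":1},{"dp":[0,0,0],"roll":0,"grip":1}]}}

```text
time_s: 33.08
ee_pos: [0.5737, -0.2816, 0.0645]
eef_rot: [-1.57, -0.001, -1.155]
force: [0.3, 0.2, 0.7]
grip_width: 0.0002
```

Emit:
{"op": "apply_moves", "data": {"deltas": [{"dp":[0,0.003,0],"roll":0,"grip":1},{"dp":[0,0.001,0],"roll":0,"grip":1},{"dp":[0,0,0],"roll":0,"grip":1},{"dp":[0,0,0],"roll":0,"grip":1}]}}

```text
time_s: 33.58
ee_pos: [0.5735, -0.2816, 0.0597]
eef_rot: [-1.571, -0.0, -1.155]
force: [0.1, -0.2, -0.9]
grip_width: 0.0003
```

Emit:
{"op": "apply_moves", "data": {"deltas": [{"dp":[0,0.0005,0],"roll":0,"grip":1},{"dp":[0,0,0],"roll":0,"grip":1}]}}

```text
time_s: 33.83
ee_pos: [0.5736, -0.2816, 0.0593]
eef_rot: [-1.571, -0.0, -1.155]
force: [-1.2, 0.3, 3.0]
grip_width: 0.0002
```

Emit:
{"op": "apply_moves", "data": {"deltas": [{"dp":[0,0.0005,0],"roll":0,"grip":1},{"dp":[0,0,0],"roll":0,"grip":1}]}}

```text
time_s: 34.08
ee_pos: [0.5736, -0.2816, 0.0592]
eef_rot: [-1.571, -0.0, -1.155]
force: [-2.3, 1.5, 5.9]
grip_width: 0.0006
```

```bash
sed -i 's/range(22)/range(8)/' avg.py; python3 avg.py
```

```text
34.475 [  -2.43     1.403    6.649  573.603 -281.588   59.248] [0.357 0.366 0.471 0.012 0.007 0.011]
```

Emit:
{"op": "apply_moves", "data": {"deltas": [{"dp":[0,-0.01,0],"roll":0,"grip":1},{"dp":[0,-0.04,0],"roll":0,"grip":1},{"dp":[-0.0284,0,-0.02],"roll":0,"grip":1},{"dp":[-0.0284,0,-0.02],"roll":0,"grip":1},{"dp":[-0.0284,0,-0.02],"roll":0,"grip":1},{"dp":[0,0,0],"roll":0,"grip":1},{"dp":[0,0.025,0],"roll":0,"grip":1},{"dp":[0,0.02,0],"roll":0,"grip":1},{"dp":[0,0,0],"roll":0,"grip":1},{"dp":[0,0,0],"roll":0,"grip":1}]}}

```text
time_s: 35.72
ee_pos: [0.4849, -0.2283, 0.0645]
eef_rot: [-1.57, -0.001, -1.155]
force: [0.5, -0.7, 1.1]
grip_width: 0.0005
```

Emit:
{"op": "apply_moves", "data": {"deltas": [{"dp":[0,0.003,0],"roll":0,"grip":1},{"dp":[0,0.001,0],"roll":0,"grip":1},{"dp":[0,0.0005,0],"roll":0,"grip":1},{"dp":[0,0.0005,0],"roll":0,"grip":1},{"dp":[0,0,0],"roll":0,"grip":1}]}}

```text
time_s: 36.35
ee_pos: [0.4843, -0.2279, 0.0593]
eef_rot: [-1.571, -0.0, -1.155]
force: [-1.9, 1.4, 7.9]
grip_width: 0.0002
```

```bash
python3 avg.py
```

```text
36.75 [  -2.927    1.524    6.969  484.321 -227.899   59.292] [0.49  0.533 0.451 0.013 0.01  0.011]
```

The plate is level: the contact heights agree within 0.05 mm. I retreat and take a final look.

Emit:
{"op": "apply_moves", "data": {"deltas": [{"dp":[0,-0.01,0],"roll":0,"grip":1},{"dp":[0,-0.04,0],"roll":0,"grip":1},{"dp":[0,-0.05,0],"roll":0,"grip":1},{"dp":[0,-0.05,0],"roll":0,"grip":1},{"dp":[0,-0.03,0],"roll":0,"grip":1},{"dp":[0,0,0],"roll":0,"grip":1},{"dp":[0,0,0],"roll":0,"grip":1}]}}

```text
time_s: 37.62
ee_pos: [0.4838, -0.2277, 0.2377]
eef_rot: [-1.572, 0.001, -1.155]
force: [0.1, -0.0, -0.5]
grip_width: 0.0005
```

Run:
```python
from h import *
im=imaging.camera("side");cv2.imwrite("pics/end.png",cv2.resize(im[100:400,90:490],(800,600),interpolation=cv2.INTER_CUBIC))
```

```text
(no output)
```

View pics/end.png

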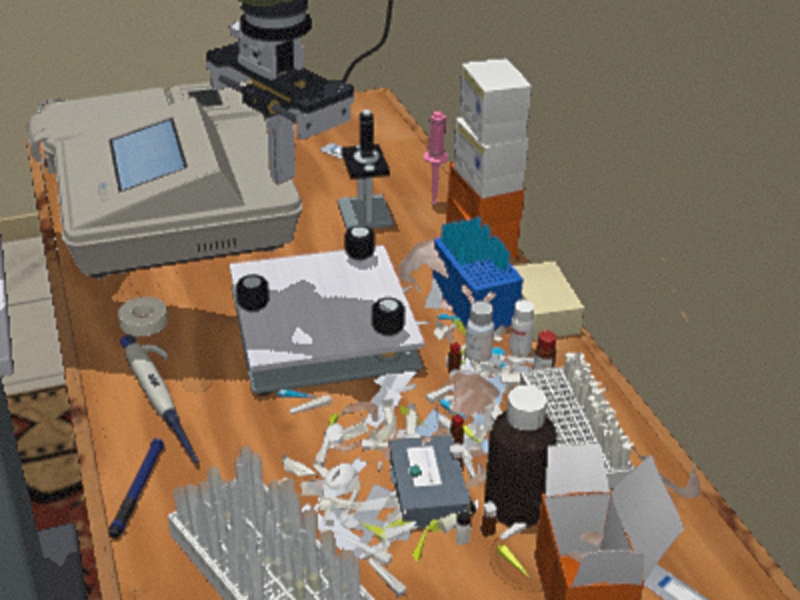

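The probe hangs in its stand at (366,150), the pink look-alike and bystanders are undisturbed, and the gripper is clear of everything.

```bash
python3 -c "
from station import ctrl
print(ctrl.hand_in())"
```

```text
the job is handed in; nothing more can be done
None
```

The front screw was the high one. I turned its knob clockwise by 1.38 rad (about 2.6 mm down), and the plate is now level as far as I could measure.

- **Probing:** I pressed the probe at the front, left and right spots in that order. I then pressed the front once more to get an averaged reading. The front spot stood about 1.5 mm higher than the right one. Left and right read close to nominal.
- **Amount turned:** that difference implies a rise of about 2.4 mm, slightly under the stated 2.6 mm minimum, so I turned for 2.64 mm.
- **Probe:** I hung it back in its stand before turning the knob, and pictures taken afterwards show it seated.
- **Level check:** light touches with the closed fingertips found the plate at 59.29 mm (front) and 59.25 mm (right) tool height, a difference of 0.04 mm. I did not re-touch the left spot after turning.
- **Surroundings:** in the last picture the pink look-alike and the other objects look undisturbed and the gripper is clear. The job took about 38 s.

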